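# Clamp the bracket and hold the hardness pen on the marked spot

### The arm

A 6-joint arm with a two-finger parallel gripper is mounted at the origin on the work surface. World frame = base frame: x ahead of the robot, y to its left, z up, the work surface at z = 0. Lengths are in m, angles in degrees, forces in N, time in s.
With the tool pointing down it reaches from about 0.25 to 0.725 m from the base axis. Payload 9.7 kg.
Tool frame: the origin (TCP) lies at the very end of the fingers, on their centre line; the grasp point (between the pads) lies 19 mm behind it; y points along the fingers, x is the direction in which the jaws open and shut, and the axes are right-handed (so a half turn about y gives the same grasp; the last joint's range is limited). The gripper opens to 85 mm and grips with 20 to 120 N. Pads are 22 mm wide; open, the fingers measure 114 mm over their backs; the gripper's body (76 mm by 85 mm) begins 54 mm behind the grasp point. The pads swing forward as they close: fully open they stand 13 mm farther back than shut.
Start: joints at [-74.313, 4.979, 10.078, 95.1, 0, 90], TCP at [0.149, -0.53, 0.193] pointing down, gripper open.
Joint ranges: [-179.16, 179.16], [-48.56, 103.87], [-65.8, 70.77], [-126.05, 130.52], [-82.76, 87.17], [-180, 180]. Speed limits (degrees/s): [127.2, 127.2, 147.25, 180, 180, 180].

### API

Orientations are given as [roll, pitch, yaw] about the fixed x, y, z axes, in that order (R = Rz(yaw) Ry(pitch) Rx(roll)).
In Python, from workcell import bot gives the robot as it stands.
- The arm moves only by the shell command python3 -m jog 'ROWS' [FORCE]. ROWS is JSON, a list of rows, each a list of 7 numbers: the closure, from 0 (fully open) to 1 (shut), then the shift along the world's x, y, z in units of 25 mm (1.0 is 25 mm), then the turn, a rotation vector about the world's x, y, z in units of 5 degrees (1.0 is 5 degrees). A call has 1 to 5 rows; each row is the pose to reach, as a shift and turn from the pose commanded when the call began; what a row does not reach only later rows make up. A row lasts 1/10 s, in which the tool goes at most 50 mm and 8.59 degrees, less where a joint would pass 70% of its speed; a pose out of reach is approached as far as the arm can. A call with a gripper value outside its range is refused whole. The fingers move at their own pace and stop on an object; FORCE is the grip in N (left out, the last holds). Time passes only in rows, so rows that repeat a pose let the fingers close. It gives the time, the measured TCP pose, the force and the opening at its end, in the units of the state.
- bot.get_obs(): the state, without advancing time (a new reading comes with each control period).
- bot.camera(name): name is "scene" or "top" or "wrist"; returns (picture, depth): 480x640x3 uint8, red, green, blue; 480x640 float32, m along the optical axis (not along the pixel's ray), 0 where there is no reading.
- bot.camera_model(name): a dict with "fx", "fy", "cx", "cy" (pixels), "rvec" (rotation vector, rad) and "tvec" (3), from world to camera coordinates, as OpenCV has them; the wrist camera has in their place "tool_from_camera" (4x4, takes a point from camera to tool coordinates, whose origin is the TCP and whose axes are the tool frame's). Camera axes: x right, y down, z forward; pixel columns grow to the right and rows downward; lengths in m; the calibration is good to about 2 mm. A picture is of the moment at which its call begins: read the wrist's pose just before it. camera_model takes no time and is no camera call.
- bot.job_done(): hands the job in, once; it reports no verdict.
Trained networks look in the newest picture that a camera, given by its name, has taken for a name from the list of things; names that differ only in an ending like _2 or _b are one class to them, and where a whole thing is asked for, a point or a joint stands for the part that bears it (a point fixed in the world has none). Each returns a list of dicts, best first, with "conf" (0 to 1); they miss things now and then, are a little off and sometimes report something else, mostly with a low value. They report only what shows in the picture. A call takes as long as a camera call. They do not tell look-alikes from the thing itself.
- bot.regions_of(camera, label): "pixels" (480x640 bool, what is visible of it) and "point" ([row, column] in pixels, amid what is visible of it).
The state is a dict: "time": time; "q": joint angles; "qd": joint speeds; "joint_efforts": joint torques, N m; "ee_pos": TCP position; "tcp_rot": TCP orientation; "wrist_force": force on the tool from outside, world axes, zero at the start; "torque": the same for the moment, N m; "opening": finger opening in m.
Only numpy, scipy, OpenCV 4.12 (cv2) and the standard library are available. Lean on these libraries where they do the work, as an engineer would, in place of code of your own. Each camera call takes 0.05 s, during which the arm holds its last target. There are 200 camera calls.

### The job

First slide the red vise's jaw fully shut by its black post, so that the steel bracket is snug between both jaws. Then lift the yellow tester pen out of its grey dock and hold its steel nose on the blue spot inside the white ring on the bracket's sloping plate, with the pen square to that plate, pressing gently so that the spring nose goes in about half-way (about 4 N). Finish while still holding the pen there in the gripper; do not put it down or let go, and leave the lug, the carton and the hammer alone.

Things in the scene. Friction and masses are not known exactly. Their poses are not given: they have to be found in the camera images.
- vise: Red quick-slide vise fixed to the bench: bed 230 x 110 mm, its top 30 mm above the bench; two jaws 100 mm wide, tops 85 mm above the bench. Origin on the bench under the middle of the clamped place; x runs along the slide from the moving jaw (robot's side) to the fixed jaw, whose face is at x = +25 mm; z up.
- jaw (a joint): Opening of the vise's moving jaw in m: 0 = shut, with the 50 mm bracket snug between both jaws; up to 0.045 = open. Shutting moves it along the vise's +x. It slides with some 3 N of friction and stays where it is left; with the bracket sliding before it some 10 N.
- jaw_post (a point): Black round upright post on the moving jaw's carriage, by which the jaw is pushed or gripped: diameter 20 mm, from 45 to 97 mm above the bench; this point is on its axis, 80 mm above the bench. Behind the jaw plate: 26 mm free between the post and the plate; free to both sides. Moves with the jaw.
- bracket: Loose steel bracket standing on the vise's bed between the jaws: block 50 (along x) x 44 mm, on top a welded bright plate 66 x 60 x 12 mm sloping 20 degrees down towards the moving jaw. 0.6 kg. Origin: centre of its underside; z up. At the start a few mm off the fixed jaw and a little skewed; shutting the jaw pushes it home and straightens it.
- spot: The marked spot, in the middle of the bracket's sloping plate, on its surface, 100 mm above the bracket's underside: a blue disc of 18 mm diameter in a white ring of 24 mm outer diameter. Its z axis is the plate's outward normal (leaning 20 degrees from vertical towards the moving jaw). Moves with the bracket.
- dock: Grey plastic block 80 x 80 x 60 mm high, fixed on the bench, with a round hole in the middle of its top, 54 mm deep, about 21 mm wide, in which the pen stands. Origin: centre of its underside; z up.
- pen_mid (a point): Centre of the tester pen's yellow body, 26 x 26 x 80 mm, sides along x and y; z runs from nose to rear end. In front of it (-z) a black sleeve 35 mm long, 18 mm wide, then the sprung steel nose, 8 mm wide, out 14 mm: its end is 89 mm from here. 0.13 kg. Stands upright in the dock, yellow body on the dock's top (this point 100 mm above the bench); lift straight up over 50 mm to free it.
- nose (a joint): How far the pen's sprung nose is pushed in, in m: 0 = out, 0.014 = fully in. The spring gives 1.4 N when it begins to move and 0.35 N more per mm (about 4 N half-way).
- nose_end (a point): Centre of the flat end of the pen's nose; z axis along the pen towards its rear end.
- lug: Bystander: dark steel lug with an eye, lying flat, about 145 x 70 x 35 mm. Origin: underside.
- carton: Bystander: white carton 75 x 110 x 60 mm. Origin: centre of its underside.
- hammer: Bystander: hammer lying on the bench. Origin: underside.
Mind the look-alikes: they are no part of the job. Leave any purple or turquoise look-alike of the dock alone.

How it is judged:
By the outcome, as a careful person would: the job done as asked, in the order asked, and still so for the second after the job is handed in, while the arm keeps its last pose, push and grip.
It also fails if it takes over 54 s, if anything falls off the work surface, if the arm or the gripper's body presses on something with over 40 N, if the wrist force passes 120 N, or if a joint passes its speed limit or range.

## Working session

There is one attempt and no reset: what is moved stays moved. The work goes in short steps, Python scripts to look and compute and a shell command to move; the robot and the scene stay as the last step left them, time stands still between calls to the robot, and variables do not carry over. Pictures are saved under pics/ and viewed, about 8 in all and at most 12, crops included, and the job is handed in when it is done.

```bash
ls; mkdir -p pics; cat > h.py <<'E'
import numpy as np, cv2
from workcell import bot
from scipy.spatial.transform import Rotation as R
def cloud(cam, d):
    m=bot.camera_model(cam); v,u=np.mgrid[:480,:640]
    P=np.stack([(u-m['cx'])/m['fx']*d,(v-m['cy'])/m['fy']*d,d],-1)
    if 'rvec' in m:
        Rm=cv2.Rodrigues(np.array(m['rvec'],float))[0]; return (P-np.array(m['tvec']).ravel())@Rm
    o=bot.get_obs(); T=np.array(m['tool_from_camera']); 
    P=P@T[:3,:3].T+T[:3,3]
    return P@R.from_euler('xyz',o['tcp_rot'],degrees=True).as_matrix().T+np.array(o['ee_pos'])
def save(n,im): cv2.imwrite('pics/'+n,cv2.cvtColor(im,cv2.COLOR_RGB2BGR))
E
python3 - <<'E'
from h import *
print(bot.get_obs())
for c in ['scene','top']:
    im,d=bot.camera(c); save(c+'0.png',im); P=cloud(c,d); np.savez(c+'0.npz',P=P,im=im)
    for l in ['vise','jaw_post','bracket','spot','dock','pen_mid','lug','carton','hammer']:
        for r in bot.regions_of(c,l)[:3]:
            p=P[r['pixels']&(d>0)]
            if len(p): print(c,l,round(r['conf'],2),np.round(r['point']),len(p),np.round(np.median(p,0),3),np.round(np.percentile(p,2,axis=0),3),np.round(np.percentile(p,98,axis=0),3))
E
```

```text
pics
{'time': 0.0, 'q': array([-7.43134110e+01,  5.01118224e+00,  1.00339460e+01,  9.51002734e+01,
       -5.75447231e-04,  9.00011666e+01]), 'qd': array([ 0.01679872,  0.0706746 ,  0.03523121, -0.0938853 ,  0.01266375,
        0.0149258 ]), 'joint_efforts': array([-1.37317211e-04, -5.20388460e+01,  4.64800501e+01,  1.65235461e-02,
        7.68384643e-05,  2.10414794e-05]), 'ee_pos': array([ 0.14862478, -0.52923699,  0.19197777]), 'tcp_rot': array([-9.00005770e+01,  7.75096043e-02, -7.43145776e+01]), 'wrist_force': array([-0.19840145,  0.46319426,  0.28061729]), 'torque': array([ 0.03831887, -0.00321233,  0.0271136 ]), 'opening': 0.08532519579073324}
scene vise 0.74 [224. 271.] 4329 [ 0.582 -0.155  0.032] [ 0.404 -0.215  0.002] [ 0.634 -0.113  0.087]
scene jaw_post 0.88 [196. 292.] 647 [ 0.481 -0.168  0.07 ] [ 0.43  -0.206  0.035] [ 0.492 -0.145  0.096]
scene bracket 0.89 [191. 261.] 1207 [ 0.557 -0.17   0.109] [ 0.511 -0.212  0.041] [ 0.576 -0.154  0.141]
scene dock 0.97 [272. 462.] 2698 [0.449 0.22  0.054] [0.392 0.166 0.003] [0.477 0.259 0.062]
scene dock 0.86 [303. 397.] 2606 [0.
[... 721 characters left out ...]
0.124] [ 0.548 -0.175  0.136]
top bracket 0.63 [275. 408.] 999 [ 0.542 -0.182  0.13 ] [ 0.509 -0.215  0.046] [ 0.572 -0.154  0.142]
top dock 0.73 [332. 223.] 1575 [0.425 0.211 0.06 ] [0.381 0.168 0.003] [0.469 0.255 0.065]
top pen_mid 0.61 [266. 242.] 219 [0.563 0.16  0.139] [0.55  0.149 0.058] [0.579 0.176 0.144]
top lug 0.8 [190. 190.] 1632 [0.734 0.284 0.034] [0.696 0.215 0.013] [0.77  0.342 0.039]
top carton 0.72 [171. 294.] 1821 [0.774 0.051 0.059] [ 0.74  -0.     0.016] [0.814 0.103 0.065]
top carton 0.3 [272. 410.] 73 [ 0.54  -0.186  0.131] [ 0.531 -0.195  0.125] [ 0.548 -0.176  0.136]
top hammer 0.9 [188. 404.] 1583 [ 0.748 -0.205  0.023] [ 0.716 -0.358  0.01 ] [ 0.794 -0.108  0.029]
```

```bash
python3 - <<'E'
from h import *
a=np.load('top0.npz');im=a['im'];P=a['P']
c1=cv2.resize(im[225:365,330:480],None,fx=3.7,fy=3.7,interpolation=cv2.INTER_CUBIC)
c2=cv2.resize(im[225:365,190:280],None,fx=3,fy=3,interpolation=cv2.INTER_CUBIC)
h=max(c1.shape[0],c2.shape[0]);pad=lambda c:np.pad(c,((0,h-c.shape[0]),(0,0),(0,0)))
save('topcrop.png',np.hstack([pad(c1),pad(c2)])[:,:800])
# geometry
def show(n,m):
    p=P[m]; 
    (c,s,an)=cv2.minAreaRect((p[:,:2]*1000).astype(np.float32)); print(n,m.sum(),np.round(c,1),np.round(s,1),round(an,1),np.round(p.mean(0),4))
x,y,z=P[...,0],P[...,1],P[...,2]; hsv=cv2.cvtColor(im,cv2.COLOR_RGB2HSV); H,S,V=cv2.split(hsv)
vis=(x>.38)&(x<.66)&(y<-.05)&(y>-.3)
red=((H<8)|(H>172))&(S>120)
show('jawtops',vis&(z>.078)&(z<.092)&red)
show('movjaw',vis&(z>.078)&(z<.092)&red&(x<.52)); show('fixjaw',vis&(z>.078)&(z<.092)&red&(x>.54))
show('bed',vis&(z>.02)&(z<.038)&red)
show('post',vis&(z>.09)&(z<.102)&(V<90)&(x<.5))
show('plate',vis&(z>.105))
show('spotblue',vis&(z>.1)&(H>95)&(H<130)&(S>100))
yel=(H>18)&(H<35)&(S>120)
show('pen',yel&(z>.13)&(z<.15)&(y>0))
show('dock2',(y>.1)&(z>.05)&(z<.067)&(x>.5)&(x<.64)&(y<.25))
E
```

```text
jawtops 975 [ 514.2 -186.1] [176.7  99.6] 12.5 [ 0.5372 -0.1807  0.0843]
movjaw 449 [ 458.1 -198.5] [61.9 99.6] 12.3 [ 0.4772 -0.1933  0.0844]
fixjaw 526 [ 588.3 -169.7] [25.  99.7] 12.1 [ 0.5884 -0.17    0.0843]
bed 1738 [ 512.3 -186.2] [230.3 110.4] 12.3 [ 0.5131 -0.1778  0.0295]
post 24 [ 435.5 -201.4] [14.7 15.4] 19.8 [ 0.4369 -0.2028  0.0955]
plate 936 [ 540.8 -184.6] [65.2 60.8] 10.4 [ 0.5409 -0.1841  0.1301]
spotblue 28 [ 539.6 -186.2] [12.6  8.3] 89.7 [ 0.5396 -0.1863  0.1306]
pen 114 [564.  161.5] [26.5 24.6] 89.5 [0.5637 0.1617 0.1393]
dock2 1162 [563.5 162.5] [80.9 80.3] 85.4 [0.5628 0.1612 0.06  ]
```

View pics/scene0.png

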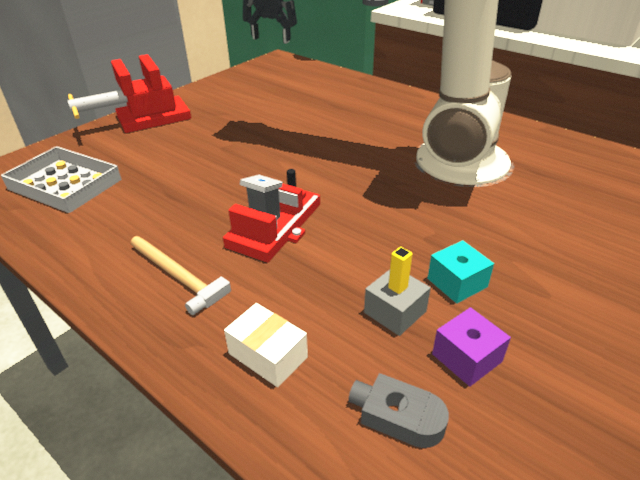

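View pics/topcrop.png

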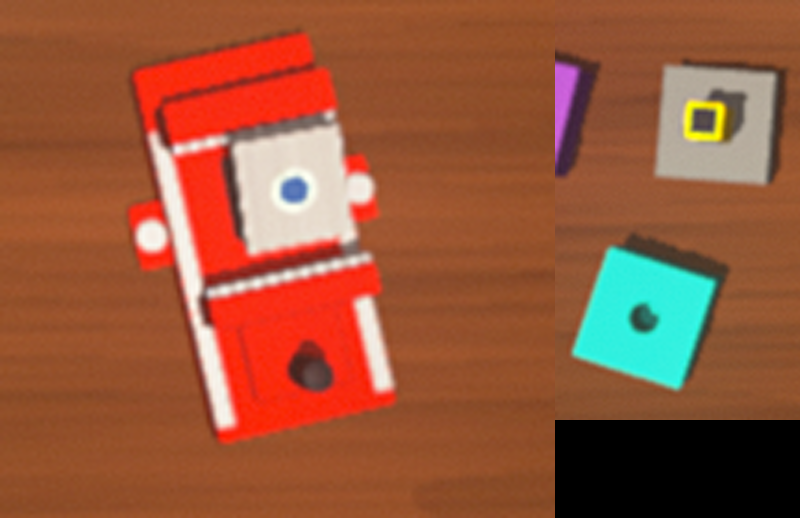

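The scene picture shows the red vise at about (275,220), the black post at (291,177), and the pen in the grey dock at (400,270); the turquoise and purple docks are empty look-alikes. The top crop shows the vise turned about 12.2°, with the post on its centreline at about (0.4365, -0.2025), which agrees with the sizes given. I will grip the post across the slide.

```bash
python3 -m jog '[[0,5.75,6.55,0.4,0,0,-0.7],[0,5.75,6.55,0.4,0,0,-0.7],[0,5.75,6.55,0.4,0,0,-0.7],[0,5.75,6.55,0.4,0,0,-0.7],[0,5.75,6.55,0.4,0,0,-0.7]]' 40
python3 -m jog '[[0,5.75,6.55,0,0,0,0],[0,5.75,6.55,0,0,0,0],[0,5.75,6.55,0,0,0,0],[0,5.75,6.55,0,0,0,0],[0,5.75,6.55,0,0,0,0]]'
python3 -m jog '[[0,0,0,0,0,0,0]]'
python3 - <<'E'
from h import *
print(bot.get_obs()); im,d=bot.camera('wrist'); save('w1.png',im)
P=cloud('wrist',d)
hsv=cv2.cvtColor(im,cv2.COLOR_RGB2HSV)
for r in bot.regions_of('wrist','jaw_post')[:1]+bot.regions_of('wrist','jaw')[:1]:
    print(r['conf'],r['point'])
z=P[...,2];m=(z>.088)&(z<.104)&(hsv[...,2]<90)&(np.abs(P[...,0]-.4365)<.04)&(np.abs(P[...,1]+.2025)<.04)
p=P[m];print(len(p),p.mean(0),p.min(0),p.max(0))
E
```

```text
time: 1.5
ee_pos: [0.2944, -0.3631, 0.2034]
tcp_rot: [-89.9, -0.0, -77.7]
wrist_force: [0.3, -1.2, -0.1]
opening: 0.0854
time: 2.0
ee_pos: [0.4382, -0.199, 0.2026]
tcp_rot: [-90.0, 0.0, -77.6]
wrist_force: [-0.8, -0.8, 0.7]
opening: 0.0855
time: 2.1
ee_pos: [0.4375, -0.2001, 0.2025]
tcp_rot: [-90.0, 0.0, -77.6]
wrist_force: [-0.5, -0.9, -0.2]
opening: 0.0853
{'time': 2.1, 'q': array([-2.45827256e+01, -4.19807291e+00,  1.94337149e+00,  9.61527761e+01,
        1.57909775e-02,  1.43013177e+02]), 'qd': array([-3.46528777, -0.83615389, -0.5621248 ,  0.4542559 , -0.76035534,
       -2.53012053]), 'joint_efforts': array([  2.20721506, -41.33572698,  46.76900983,  -0.16264681,
         0.18264543,   0.56864066]), 'ee_pos': array([ 0.43754423, -0.20006577,  0.20246861]), 'tcp_rot': array([-8.99995511e+01,  1.94309389e-02, -7.75959043e+01]), 'wrist_force': array([-0.4521684 , -0.9191008 , -0.15453159]), 'torque': array([-0.03163707,  0.03820298, -0.00227991]), 'opening': 0.08533487598345259}
0.92 [169.2, 322.3]
0.88 [169.4, 320.8]
568 [ 0.43680697 -0.20706723  0.09641188] [ 0.42674281 -0.21665258  0.08871191] [ 0.44537203 -0.19798307  0.09914855]
```

```bash
python3 -m jog '[[0,0,0,-1,0,0,0],[0,0,0,-1.6,0,0,0],[0,0,0,-1.6,0,0,0],[0,0,0,-1.6,0,0,0]]'
python3 - <<'E'
from h import *
print(bot.get_obs()['ee_pos']); im,d=bot.camera('wrist'); save('w2.png',im)
P=cloud('wrist',d)
hsv=cv2.cvtColor(im,cv2.COLOR_RGB2HSV)
z=P[...,2];m=(z>.092)&(z<.104)&(hsv[...,2]<90)&(np.abs(P[...,0]-.4365)<.04)&(np.abs(P[...,1]+.2025)<.04)
p=P[m];print(len(p),p.mean(0),cv2.minAreaRect((p[:,:2]*1000).astype(np.float32)))
E
```

```text
time: 2.65
ee_pos: [0.4356, -0.2028, 0.1632]
tcp_rot: [-90.0, -0.0, -77.9]
wrist_force: [0.1, 0.1, -0.4]
opening: 0.0853
[ 0.4356317  -0.20280436  0.1632446 ]
718 [ 0.43798073 -0.20602178  0.09702533] ((437.4635314941406, -206.0166473388672), (18.455608367919922, 18.62430763244629), 85.59219360351562)
```

View pics/w2.png

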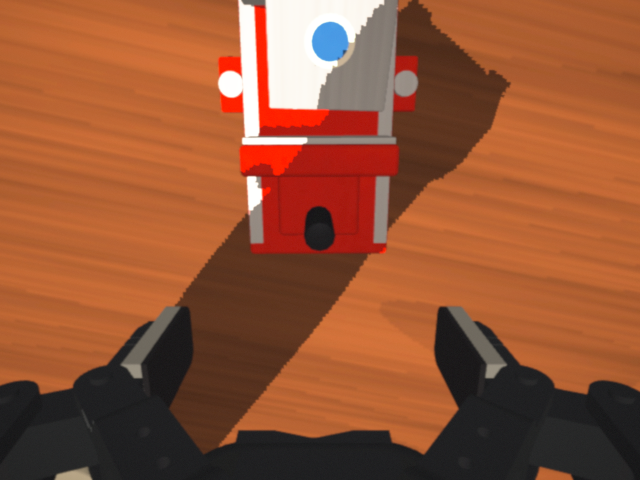

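The wrist picture shows the post at about (318,228), centred between the fingers (columns 190 and 436). Next I descend and grip.

```bash
python3 -m jog '[[0,0.05,-0.08,-1.5,0,0,0],[0,0.05,-0.08,-3,0,0,0],[0,0.05,-0.08,-4.05,0,0,0],[0,0.05,-0.08,-4.05,0,0,0],[0,0.05,-0.08,-4.05,0,0,0]]' 40
python3 -m jog '[[1,0,0,0,0,0,0],[1,0,0,0,0,0,0],[1,0,0,0,0,0,0],[1,0,0,0,0,0,0],[1,0,0,0,0,0,0]]' 40
python3 -m jog '[[1,0,0,0,0,0,0],[1,0,0,0,0,0,0],[1,0,0,0,0,0,0],[1,0,0,0,0,0,0],[1,0,0,0,0,0,0]]' 40
python3 - <<'E'
from h import *
# jaw opening estimate from top
a=np.load('top0.npz');P=a['P'];im=a['im'];O=np.array([.5516,-.1776]);t=np.radians(12.2)
q=(P[...,:2]-O)@np.array([[np.cos(t),-np.sin(t)],[np.sin(t),np.cos(t)]]);z=P[...,2]
m=(z>.08)&(z<.09)&(np.abs(q[...,1])<.055)
print(np.histogram(q[m][:,0],bins=np.arange(-.13,.07,.005)))
E
```

```text
time: 3.2
ee_pos: [0.4378, -0.2044, 0.0629]
tcp_rot: [-90.0, -0.0, -77.8]
wrist_force: [-0.8, 0.0, 0.1]
opening: 0.0853
time: 3.7
ee_pos: [0.4376, -0.2041, 0.0617]
tcp_rot: [-90.0, -0.0, -77.8]
wrist_force: [0.2, 0.0, -0.3]
opening: 0.0122
time: 4.2
ee_pos: [0.4375, -0.204, 0.0614]
tcp_rot: [-90.0, 0.0, -77.8]
wrist_force: [0.1, -0.2, 0.2]
opening: 0.0002
(array([  1,   3,   2,   5,   0,   0,   0,   0,   0, 101, 103, 105, 108,
        42,   0,   0,   0,   0,   0,   0,   0,   0,   0,   0,   0,   0,
         0,   0,   0,   1,  53, 101, 104, 108, 100,  98,   1,   0,   0]), array([-1.30000000e-01, -1.25000000e-01, -1.20000000e-01, -1.15000000e-01,
       -1.10000000e-01, -1.05000000e-01, -1.00000000e-01, -9.50000000e-02,
       -9.00000000e-02, -8.50000000e-02, -8.00000000e-02, -7.50000000e-02,
       -7.00000000e-02, -6.50000000e-02, -6.00000000e-02, -5.50000000e-02,
       -5.00000000e-02, -4.50000000e-02, -4.00000000e-02, -3.50000000e-02,
       -3.00000000e-02, -2.50000000e-02, -2.00000000e-02, -1.50000000e-02,
       -1.00000000e-02, -5.00000000e-03,  1.11022302e-16,  5.00000000e-03,
        1.00000000e-02,  1.50000000e-02,  2.00000000e-02,  2.50000000e-02,
        3.00000000e-02,  3.50000000e-02,  4.00000000e-02,  4.50000000e-02,
        5.00000000e-02,  5.50000000e-02,  6.00000000e-02,  6.50000000e-02]))
```

```bash
python3 - <<'E'
from h import *
im,d=bot.camera('wrist'); im2,d2=bot.camera('top'); im3,d3=bot.camera('scene')
P=cloud('top',d2);O=np.array([.5516,-.1776]);t=np.radians(12.2)
q=(P[...,:2]-O)@np.array([[np.cos(t),-np.sin(t)],[np.sin(t),np.cos(t)]]);z=P[...,2]
m=(z>.08)&(z<.09)&(np.abs(q[...,1])<.055)
h,b=np.histogram(q[m][:,0],bins=np.arange(-.13,.07,.005));print(h)
c=cv2.resize(im3[130:270,210:350],(480,480)); save('w3.png',np.hstack([cv2.resize(im,(320,480))[:, :],c]))
E
```

```text
[  0   0   0   0   0   0   0   0   0  94 112 111 102  45   0   0   0   0
   0   0   0   0   0   0   0   0   0   0   0   0  41 104 103 102 104  96
   0   0   0]
```

View pics/w3.png

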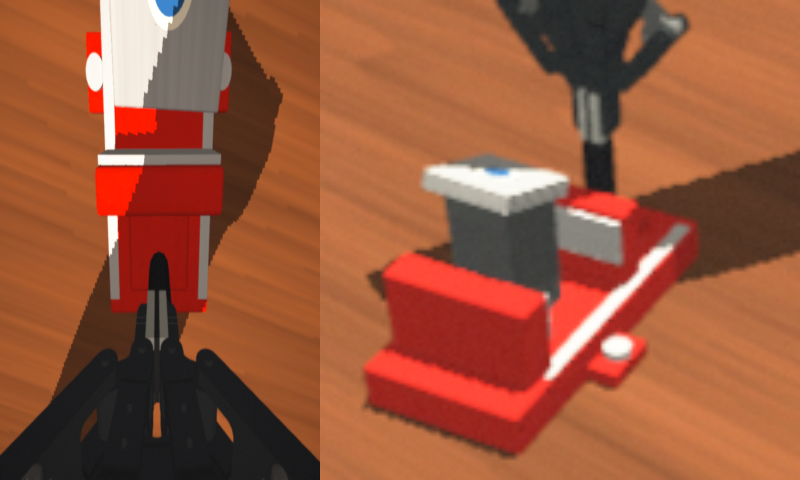

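```bash
python3 - <<'E'
from h import *
print(bot.get_obs()['opening'],bot.get_obs()['wrist_force'])
im,d=bot.camera('wrist'); P=cloud('wrist',d)
save('w4.png',cv2.resize(im[200:420,220:420],(600,600),interpolation=cv2.INTER_CUBIC))
for r in range(220,400,10): print(r,np.round(P[r,316]*1000),im[r,316], np.round(d[r,316],3))
E
```

```text
0.00020732945125226547 [-0.24151332 -0.5534047  -0.42187797]
220 [ 461. -200.   45.] [153  24  15] 0.204
230 [ 456. -201.   45.] [150  19  10] 0.205
240 [ 451. -202.   45.] [151  22  17] 0.206
250 [ 446. -204.   46.] [137  23  16] 0.207
260 [ 446. -203.   62.] [20 18 19] 0.192
270 [ 446. -203.   74.] [19 18 17] 0.18
280 [ 445. -203.   84.] [19 17 19] 0.17
290 [ 446. -203.   95.] [25 23 24] 0.159
300 [ 449. -202.  113.] [26 25 24] 0.142
310 [ 449. -202.  119.] [25 24 24] 0.136
320 [ 449. -202.  127.] [24 25 24] 0.128
330 [ 449. -202.  134.] [29 26 28] 0.122
340 [ 449. -202.  138.] [37 35 36] 0.118
350 [ 446. -203.  138.] [36 36 34] 0.119
360 [ 442. -204.  137.] [36 35 33] 0.121
370 [ 439. -204.  137.] [36 35 33] 0.121
380 [ 435. -205.  137.] [35 34 34] 0.122
390 [ 432. -206.  138.] [37 35 35] 0.122
```

View pics/w4.png

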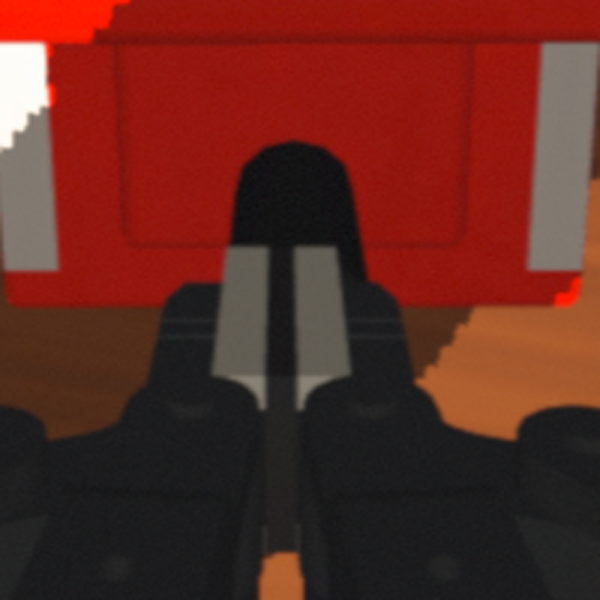

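```bash
python3 - <<'E'
from h import *
m=bot.camera_model('wrist');T=np.array(m['tool_from_camera']);print(np.round(T,3),m['fx'],m['cx'],m['cy'])
Ti=np.linalg.inv(T)
for y in [0,-.01,-.019,-.03,-.04,-.05,-.07]:
  for z in [-.011,.011]:
    c=Ti@[0,y,z,1]; print(y,z,np.round([m['fx']*c[0]/c[2]+m['cx'],m['fy']*c[1]/c[2]+m['cy'],c[2]],3))
im,d=bot.camera('wrist');P=cloud('wrist',d);o=bot.get_obs()
Rm=R.from_euler('xyz',o['tcp_rot'],degrees=True).as_matrix()
for r in (265,285,290,295,300,310,320,330,340):
  print(r,[tuple(int(v) for v in np.round((P[r,c]-o['ee_pos'])@Rm*1000)) for c in (294,302,308,316,324,330,338)])
E
```

```text
[[ 1.    -0.001 -0.    -0.   ]
 [-0.    -0.283  0.959 -0.181]
 [-0.001 -0.959 -0.283  0.073]
 [ 0.     0.     0.     1.   ]] 412.2118825574733 313.2718874820019 237.43150604564278
0 -0.011 [3.13565e+02 2.98003e+02 1.97000e-01]
0 0.011 [3.13521e+02 2.54491e+02 1.91000e-01]
-0.01 -0.011 [3.13581e+02 3.07296e+02 1.88000e-01]
-0.01 0.011 [3.13536e+02 2.61803e+02 1.82000e-01]
-0.019 -0.011 [3.13598e+02 3.16509e+02 1.79000e-01]
-0.019 0.011 [3.13551e+02 2.69078e+02 1.73000e-01]
-0.03 -0.011 [3.1362e+02 3.2905e+02 1.6900e-01]
-0.03 0.011 [3.13571e+02 2.79019e+02 1.62000e-01]
-0.04 -0.011 [3.13643e+02 3.41894e+02 1.59000e-01]
-0.04 0.011 [3.13592e+02 2.89247e+02 1.53000e-01]
-0.05 -0.011 [3.13669e+02 3.56387e+02 1.50000e-01]
-0.05 0.011 [3.13615e+02 3.00844e+02 1.43000e-01]
-0.07 -0.011 [3.13732e+02 3.91772e+02 1.30000e-01]
-0.07 0.011 [3.13673e+02 3.29416e+02 1.24000e-01]
265 [(-10, 17, 0), (-5, 3, 5), (-3, -4, 7), (1, -6, 8), (5, -5, 7), (8, -2, 7), (12, 15, 0)]
285 [(-10, 17, -12), (-5, -21, 5), (-2, -27, 7), (1, -29, 8), (4, -28, 8), (7, -28, 8), (10, -19, 4)]
290 [(-10, 18, -15), (-5, -27, 5), (-2, -33, 8), (1, -34, 8), (4, -33, 8), (6, -32, 7), (10, -25, 4)]
295 [(-11, 33, -24), (-4, -48, 12), (-2, -47, 12), (1, -46, 11), (4, -47, 12), (6, -47, 12), (10, -31, 5)]
300 [(-11, 32, -27), (-4, -51, 12), (-2, -51, 12), (1, -50, 11), (4, -52, 12), (6, -50, 11), (9, -35, 4)]
310 [(-6, -59, 12), (-4, -59, 12), (-2, -60, 13), (1, -59, 12), (3, -59, 12), (5, -58, 11), (8, -51, 8)]
320 [(-6, -66, 12), (-4, -65, 12), (-2, -65, 11), (1, -64, 11), (3, -66, 12), (5, -65, 12), (8, -58, 8)]
330 [(-6, -72, 12), (-3, -72, 12), (-2, -72, 12), (1, -72, 12), (3, -72, 12), (5, -73, 13), (8, -64, 7)]
340 [(-5, -79, 13), (-3, -76, 11), (-2, -75, 11), (1, -76, 11), (3, -76, 11), (5, -80, 13), (7, -82, 14)]
```

```bash
python3 - <<'E'
from h import *
for c in ('scene','top'):
    P=np.load(c+'0.npz')['P']; m=(np.hypot(P[...,0]-.149,P[...,1]+.53)<.09)&(P[...,2]>.05); print(c,m.sum(), np.round(np.percentile(P[m][:,2],[0,1,5,50]),3) if m.any() else '')
im,d=bot.camera('scene');P=cloud('scene',d);np.savez('scene1.npz',P=P,im=im)
m=(np.hypot(P[...,0]-.4375,P[...,1]+.204)<.03)&(P[...,2]>.04)&(im.max(-1)<140)&(im[...,0]<1.5*im[...,2]+20)
for v in np.unique(np.where(m)[0])[::3]:
    u=np.where(m[v])[0]; print(v,u.min(),u.max(),np.round(P[v,u].mean(0)*1000),im[v,int(u.mean())])
E
```

```text
scene 1357 [0.244 0.247 0.257 0.314]
top 6 [0.247 0.247 0.248 0.251]
58 291 291 [ 448. -176.  353.] [125 119  99]
95 278 278 [ 466. -199.  282.] [113 112 100]
98 273 277 [ 467. -206.  275.] [120 121 109]
121 274 274 [ 454. -227.  215.] [39 42 44]
124 274 296 [ 448. -202.  214.] [42 45 45]
127 274 296 [ 449. -202.  208.] [45 46 47]
130 275 296 [ 452. -199.  203.] [44 46 47]
133 276 298 [ 451. -196.  197.] [44 45 46]
136 278 296 [ 450. -196.  189.] [38 40 41]
139 279 297 [ 450. -195.  183.] [42 45 46]
142 279 298 [ 448. -196.  175.] [41 45 45]
145 276 297 [ 448. -202.  166.] [42 44 45]
148 276 299 [ 444. -204.  157.] [37 43 42]
151 280 298 [ 446. -198.  152.] [42 46 45]
154 283 297 [ 447. -194.  147.] [42 44 44]
157 284 296 [ 444. -197.  137.] [90 90 83]
160 284 296 [ 443. -199.  129.] [135 134 123]
163 284 296 [ 443. -198.  122.] [140 139 128]
166 285 296 [ 444. -197.  115.] [141 137 127]
169 287 294 [ 446. -196.  109.] [141 139 128]
172 287 294 [ 441. -202.   97.] [43 43 43]
175 287 294 [ 442. -201.   90.] [32 32 31]
178 287 294 [ 442. -202.   82.] [30 33 34]
181 288 294 [ 443. -200.   75.] [26 27 27]
184 288 295 [ 442. -200.   67.] [30 33 32]
```

The wrist, scene and top depths all agree that the real finger ends lie about 46 mm behind the reported TCP when shut. So the fingers closed above the post (top at 97 mm, finger ends at about 107 mm) and touched nothing. I open, go 46 mm lower and grip again.

```bash
python3 -m jog '[[0,0,0,0.4,0,0,0],[0,0,0,0.4,0,0,0],[0,0,0,0.4,0,0,0],[0,0,0,0.4,0,0,0],[0,0,0,0.4,0,0,0]]' 40
python3 -m jog '[[0,0,0,0,0,0,0],[0,-0.05,-0.02,-0.8,0,0,0],[0,-0.05,-0.02,-1.5,0,0,0],[0,-0.05,-0.02,-2.2,0,0,0],[0,-0.05,-0.02,-2.2,0,0,0]]' 40
python3 -m jog '[[0.5,0,0,0,0,0,0],[1,0,0,0,0,0,0],[1,0,0,0,0,0,0],[1,0,0,0,0,0,0],[1,0,0,0,0,0,0]]' 40
python3 -m jog '[[1,0,0,0,0,0,0],[1,0,0,0,0,0,0],[1,0,0,0,0,0,0]]' 40
```

```text
time: 5.0
ee_pos: [0.4374, -0.204, 0.0713]
tcp_rot: [-90.0, 0.0, -77.8]
wrist_force: [-0.0, -0.9, -0.1]
opening: 0.072
time: 5.5
ee_pos: [0.4348, -0.2038, 0.0142]
tcp_rot: [-90.2, 0.1, -77.8]
wrist_force: [-0.2, 0.2, -0.1]
opening: 0.0855
time: 6.0
ee_pos: [0.4371, -0.2064, 0.0173]
tcp_rot: [-90.0, -0.3, -77.9]
wrist_force: [2.5, -11.0, 2.7]
opening: 0.0189
time: 6.3
ee_pos: [0.4371, -0.2064, 0.0173]
tcp_rot: [-89.9, -0.2, -77.9]
wrist_force: [3.3, -10.8, 0.2]
opening: 0.0191
```

```bash
python3 -m jog '[[1,0.27,-0.02,0,0,0,0],[1,0.52,0.03,0,0,0,0],[1,0.77,0.08,0,0,0,0],[1,1.02,0.14,0,0,0,0],[1,1.22,0.18,0,0,0,0]]' 40
python3 -m jog '[[1,0.05,0.01,0,0,0,0],[1,0.1,0.02,0,0,0,0],[1,0.15,0.03,0,0,0,0],[1,0.2,0.04,0,0,0,0],[1,0.2,0.04,0,0,0,0]]' 40
python3 -m jog '[[1,0.04,0.01,0,0,0,0],[1,0.08,0.02,0,0,0,0],[1,0.12,0.03,0,0,0,0],[1,0.16,0.035,0,0,0,0],[1,0.16,0.035,0,0,0,0]]' 40
```

```text
time: 6.8
ee_pos: [0.4665, -0.1999, 0.0173]
tcp_rot: [-90.0, 0.0, -77.8]
wrist_force: [-7.2, 1.4, 8.6]
opening: 0.0189
time: 7.3
ee_pos: [0.4668, -0.1998, 0.0172]
tcp_rot: [-90.5, 0.0, -77.9]
wrist_force: [-31.1, -3.9, 20.9]
opening: 0.019
time: 7.8
ee_pos: [0.4676, -0.1996, 0.0169]
tcp_rot: [-90.9, -0.0, -78.0]
wrist_force: [-46.7, -8.2, 26.6]
opening: 0.0188
```

```bash
python3 - <<'E'
from h import *
im2,d2=bot.camera('top');P=cloud('top',d2);O=np.array([.5516,-.1776]);t=np.radians(12.2)
q=(P[...,:2]-O)@np.array([[np.cos(t),-np.sin(t)],[np.sin(t),np.cos(t)]]);z=P[...,2]
m=(z>.07)&(z<.092)&(np.abs(q[...,1])<.045)
print(np.histogram(q[m][:,0],bins=np.arange(-.08,.06,.004))[0])
m=(z>.105)&(z<.145)&(np.abs(q[...,1])<.06)&(q[...,0]>-.045)&(im2.min(-1)>90)
print(cv2.minAreaRect((q[m]*1000).astype(np.float32)))
im,d=bot.camera('wrist')
a=cv2.resize(im2[240:340,350:450],(400,400),interpolation=cv2.INTER_CUBIC);save('s5.png',np.hstack([a,cv2.resize(im[0:400,110:510],(400,400))]))
E
```

```text
[ 0  0  0  0  0  0 29 70 65 68 57 23 12  0  0  0  0  0  0  0  0  1  1  0
  3 24 23 45 79 77 76 78 36  0]
((-2.706205368041992, -3.4578819274902344), (64.95391845703125, 60.21232604980469), 0.9930335283279419)
```

View pics/s5.png

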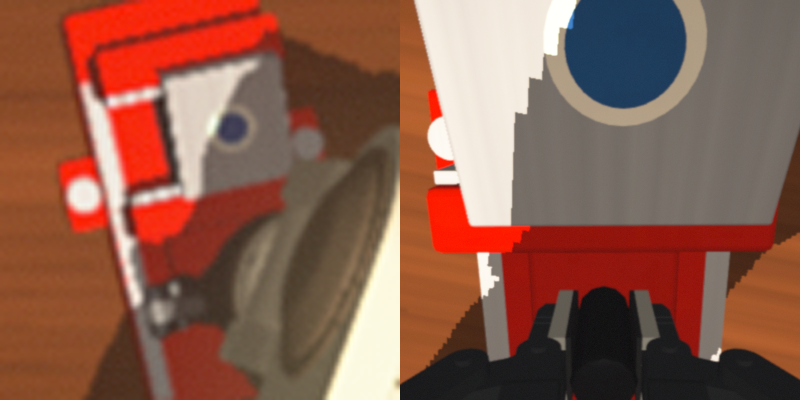

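The jaw is shut: the gap between the jaw faces is about 50 mm, the bracket now stands square to within 1° (minAreaRect), and the push stalled at 47 N with the jaw no longer moving. Left picture: both jaws touch the plate's block; right picture: the post is between the pads at (602,340). I release, rise and go over the pen.

```bash
python3 -m jog '[[1,-0.2,-0.04,0,0,0,0],[1,-0.3,-0.06,0,0,0,0],[0,-0.3,-0.06,0,0,0,0],[0,-0.3,-0.06,0,0,0,0],[0,-0.3,-0.06,0,0,0,0]]' 40
python3 -m jog '[[0,0,0,0,0,0,0],[0,0,0,0,0,0,0],[0,0,0,1.5,0,0,0],[0,0,0,3.5,0,0,0],[0,0,0,5,0,0,0]]'
python3 -m jog '[[0,1.9,7.2,0.4,0,0,8],[0,1.9,7.2,0.4,0,0,8],[0,1.9,7.2,0.4,0,0,8],[0,1.9,7.2,0.4,0,0,8],[0,1.9,7.2,0.4,0,0,8]]'
python3 -m jog '[[0,2,7.2,0.4,0,0,6.64],[0,2,7.2,0.4,0,0,6.64],[0,2,7.2,0.4,0,0,6.64],[0,2,7.2,0.4,0,0,6.64],[0,2,7.2,0.4,0,0,6.64]]'
python3 -m jog '[[0,0,0,0,0,0,0],[0,0,0,0,0,0,0]]'
python3 - <<'E'
from h import *
o=bot.get_obs();im,d=bot.camera('wrist'); P=cloud('wrist',d);print(o['q'])
H,S,V=cv2.split(cv2.cvtColor(im,cv2.COLOR_RGB2HSV));z=P[...,2]
m=(z>.13)&(z<.15)&(np.abs(P[...,0]-.564)<.04)&(np.abs(P[...,1]-.161)<.04)
print(m.sum(),cv2.minAreaRect((P[m][:,:2]*1000).astype(np.float32)),P[m].mean(0))
im2,d2=bot.camera('top');P=cloud('top',d2);O=np.array([.5516,-.1776]);t=np.radians(12.2)
q=(P[...,:2]-O)@np.array([[np.cos(t),-np.sin(t)],[np.sin(t),np.cos(t)]]);z=P[...,2]
k=(z>.07)&(z<.092)&(np.abs(q[...,1])<.045)
print(np.histogram(q[k][:,0],bins=np.arange(-.08,.06,.004))[0])
m=(z>.105)&(z<.145)&(np.abs(q[...,1])<.06)&(q[...,0]>-.045)
print(cv2.minAreaRect((q[m]*1000).astype(np.float32)))
H,S,V=cv2.split(cv2.cvtColor(im2,cv2.COLOR_RGB2HSV))
b=m&(S>80)&(H>90)&(H<135);print('spot top',b.sum(),P[b].mean(0),np.mean(np.where(b),axis=1))
save('t6.png',im2)
E
```

```text
time: 8.4
ee_pos: [0.4685, -0.1996, 0.0163]
tcp_rot: [-90.0, -0.0, -77.8]
wrist_force: [0.1, 1.1, -0.3]
opening: 0.0619
time: 8.9
ee_pos: [0.4684, -0.1996, 0.144]
tcp_rot: [-89.9, -0.0, -77.8]
wrist_force: [0.6, -0.3, 0.2]
opening: 0.0852
time: 9.4
ee_pos: [0.5166, -0.0158, 0.1515]
tcp_rot: [-89.9, 0.0, -37.2]
wrist_force: [0.9, -0.6, -0.7]
opening: 0.0857
time: 9.9
ee_pos: [0.5662, 0.1645, 0.1607]
tcp_rot: [-90.0, 0.0, -4.1]
wrist_force: [0.3, -1.1, 0.4]
opening: 0.0853
time: 10.1
ee_pos: [0.5656, 0.1597, 0.1614]
tcp_rot: [-90.0, 0.0, -4.7]
wrist_force: [0.2, 0.2, 0.4]
opening: 0.0852
[ 1.57754808e+01  9.69195363e+00  1.17986109e+01  9.21262236e+01
 -1.33828327e-02  1.10472678e+02]
2411 ((566.4602661132812, 160.34190368652344), (25.426265716552734, 26.17890167236328), 85.43704986572266) [0.56680779 0.16172542 0.1396587 ]
[ 0  0  0  0  0  0 43 78 81 78 65 25 10  0  0  0  0  0  0  0  0  1  1  1
  3 24 23 47 77 78 77 78 37  0]
((-2.8217544555664062, -4.193441390991211), (65.2973403930664, 60.949989318847656), 0.06867709010839462)
spot top 31 [ 0.54865972 -0.18329198  0.13032347] [271.58064516 407.5483871 ]
```

```bash
python3 -m jog '[[0,0.02,0.04,-1.6,0,0,0],[0,0.02,0.04,-3.2,0,0,0],[0,0.02,0.04,-4.4,0,0,0],[0,0.02,0.04,-4.85,0,0,0],[0,0.02,0.04,-4.85,0,0,0]]' 50
python3 -m jog '[[0.5,0,0,0,0,0,0],[1,0,0,0,0,0,0],[1,0,0,0,0,0,0],[1,0,0,0,0,0,0],[1,0,0,0,0,0,0]]' 50
python3 -m jog '[[1,0,0,0,0,0,0],[1,0,0,0,0,0,0],[1,0,0,0,0,0,0]]' 50
```

```text
time: 10.7
ee_pos: [0.5654, 0.1604, 0.0392]
tcp_rot: [-90.0, 0.1, -4.7]
wrist_force: [-0.2, -0.8, -0.0]
opening: 0.0853
time: 11.2
ee_pos: [0.5666, 0.1615, 0.0411]
tcp_rot: [-90.0, -0.1, -4.6]
wrist_force: [-0.8, -1.3, 4.5]
opening: 0.0256
time: 11.5
ee_pos: [0.5666, 0.1615, 0.0411]
tcp_rot: [-90.0, -0.1, -4.6]
wrist_force: [-0.1, -1.0, 5.6]
opening: 0.0256
```

```bash
python3 -m jog '[[1,0,0,1,0,0,0],[1,0,0,2,0,0,0],[1,0,0,3,0,0,0],[1,0,0,4.5,0,0,0],[1,0,0,6,0,0,0]]' 50
python3 -m jog '[[1,0,0,2,0,0,0],[1,-0.4,-1.5,2,0,0,0],[1,-0.7,-3,2,0.2,-1,0],[1,-0.7,-5,2,0.4,-1.9,0],[1,-0.8,-7,2,0.4,-1.9,0]]'
python3 -m jog '[[1,-0.4,-2,0,0.2,-1,0],[1,-0.8,-4,0,0.44,-2,0],[1,-0.85,-5.5,0,0.44,-2.01,0],[1,-0.85,-7,0,0.44,-2.01,0],[1,-0.85,-7,0,0.44,-2.01,0]]'
python3 -m jog '[[1,0,0,0,0,0,0],[1,0,0,0,0,0,0]]'
python3 - <<'E'
from h import *
o=bot.get_obs();print(o)
im,d=bot.camera('wrist'); P=cloud('wrist',d); save('w7.png',im); np.savez('w7.npz',im=im,P=P,d=d)
r=bot.regions_of('wrist','spot');print([(a['conf'],a['point'],a['pixels'].sum()) for a in r[:2]])
H,S,V=cv2.split(cv2.cvtColor(im,cv2.COLOR_RGB2HSV))
b=(S>90)&(H>95)&(H<130)&(P[...,2]>.1);print(b.sum(),P[b].mean(0),cv2.minAreaRect(np.argwhere(b).astype(np.float32)))
E
```

```text
time: 12.0
ee_pos: [0.5657, 0.1613, 0.191]
tcp_rot: [-90.0, 0.1, -4.6]
wrist_force: [0.6, 0.4, -1.4]
opening: 0.0256
time: 12.5
ee_pos: [0.5442, -0.0148, 0.2402]
tcp_rot: [-87.2, -9.5, -4.8]
wrist_force: [0.9, -0.5, -0.7]
opening: 0.0256
time: 13.0
ee_pos: [0.5241, -0.1924, 0.2394]
tcp_rot: [-84.1, -19.1, -5.9]
wrist_force: [1.3, 0.4, -2.0]
opening: 0.0254
time: 13.2
ee_pos: [0.525, -0.1879, 0.24]
tcp_rot: [-84.0, -19.1, -5.6]
wrist_force: [0.2, 0.6, -1.8]
opening: 0.026
{'time': 13.2, 'q': array([-26.88137573, -10.96570816,  -2.66420149,  82.54752228,
        12.44179938,  69.44466725]), 'qd': array([ 1.00354377, -0.31785626, -0.10565984, -0.0913017 ,  0.03861503,
       -0.11118422]), 'joint_efforts': array([-1.00711528e+00, -3.71342075e+01,  4.96497703e+01, -3.12209196e+00,
        7.02482164e-01, -7.20016920e-03]), 'ee_pos': array([ 0.5249599 , -0.18794777,  0.24004691]), 'tcp_rot': array([-83.99739068, -19.08837564,  -5.60817744]), 'wrist_force': array([ 0.20977412,  0.55323605, -1.83735086]), 'torque': array([-0.07125695,  0.36989421, -0.01701602]), 'opening': 0.025994559177770684}
[(0.86, [228.9, 294.6], np.int64(821))]
387 [ 0.55003213 -0.18479007  0.13143116] ((227.5, 295.5), (21.0, 21.0), 90.0)
```

View pics/w7.png

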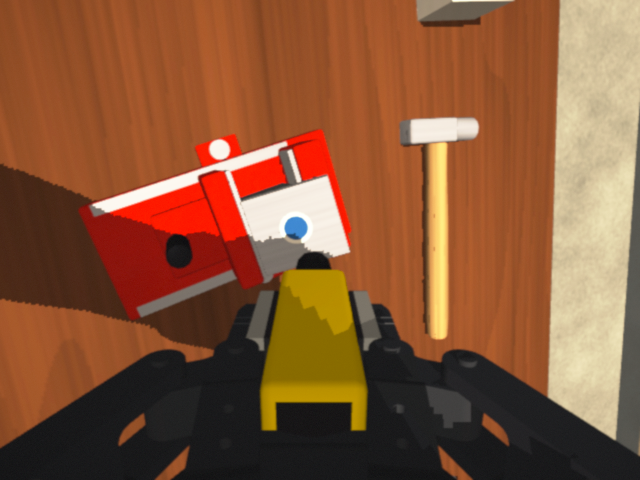

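Wrist view: the pen sits between the pads with its black sleeve at (314,262). The blue spot is at (295,228), which puts it about 1-2 mm from the top camera's estimate. I check the pen's straightness in the grip and the plate's normal.

```bash
python3 - <<'E'
from h import *
a=np.load('w7.npz');im,P=a['im'],a['P'];o=bot.get_obs()
Rm=R.from_euler('xyz',o['tcp_rot'],degrees=True).as_matrix();L=(P-o['ee_pos'])@Rm*1000
def plane(p):
    c=np.median(p,0)
    for _ in range(5):
        n=np.linalg.svd(p-c)[2][2]; e=(p-c)@n; p=p[abs(e)<2.5*max(e.std(),.2)] ; c=p.mean(0)
    return c,n*np.sign(n[2])
H,S,V=cv2.split(cv2.cvtColor(im,cv2.COLOR_RGB2HSV))
yel=(H>18)&(H<32)&(S>150)&(L[...,1]>-110)&(L[...,1]<-20)&(abs(L[...,0])<25)
c,n=plane(L[yel]);print('pen face tool',c,n,'tilt yz deg',np.degrees(np.arctan2(n[1],n[2])),np.degrees(np.arctan2(n[0],n[2])))
p=L[yel];print(np.percentile(p,[1,99],axis=0))
# pen axis in x: mid of left/right edges per y bin
for y in range(-90,-30,10):
    s=p[(abs(p[:,1]-y)<5)&(p[:,2]>c[2]-3)]
    if len(s)>20: print(y,np.percentile(s[:,0],[2,98]).round(1),s[:,2].mean().round(1))
sl=(V<70)&(L[...,1]>-22)&(L[...,1]<40)&(abs(L[...,0])<15);s=L[sl];print('sleeve',len(s),np.percentile(s,[2,50,98],axis=0).round(1))
def vis(P,im,nm):
    t=np.radians(12.2);O=np.array([.5494,-.184]);q=(P[...,:2]-O)@np.array([[np.cos(t),-np.sin(t)],[np.sin(t),np.cos(t)]])
    m=(abs(q[...,0])<.028)&(abs(q[...,1])<.027)&(P[...,2]>.11)&(P[...,2]<.15)
    c,n=plane(P[m]);print(nm,m.sum(),c,n,'lean',np.degrees(np.arccos(n[2])),'az',np.degrees(np.arctan2(-n[1],-n[0])),'z at spot',c[2]-((O-c[:2])@n[:2])/n[2])
vis(P,im,'wrist')
im2,d2=bot.camera('scene');P2=cloud('scene',d2);vis(P2,im2,'scene')
H,S,V=cv2.split(cv2.cvtColor(im2,cv2.COLOR_RGB2HSV));b=(S>80)&(H>95)&(H<130)&(P2[...,2]>.11)&(P2[...,2]<.15);print('spot scene',b.sum(),P2[b].mean(0))
print('tool y',Rm[:,1],'TCP z ax',Rm[:,2])
save('s8.png',cv2.resize(im2[80:240,190:350],(600,600),interpolation=cv2.INTER_CUBIC))
E
```

```text
pen face tool [  0.63765213 -71.97216583  11.02420263] [ 7.47155744e-04 -6.24113666e-03  9.99980245e-01] tilt yz deg -0.3575932111580716 0.04280970850665638
[[-12.07531987 -99.36626242  -0.22059984]
 [ 13.45038086 -23.97627059  11.85623088]]
-90 [-11.4  12.8] 11.1
-80 [-11.5  12.9] 11.0
-70 [-11.7  13. ] 11.0
-60 [-11.9  13.1] 11.0
-50 [-11.9  13. ] 11.0
-40 [-11.8  12.9] 11.1
sleeve 459 [[-6.9 -7.9  2.7]
 [ 0.5  3.7  6.2]
 [ 7.8 14.1  7.3]]
wrist 5619 [ 0.54932743 -0.18278293  0.12997407] [-0.33443249 -0.07203968  0.93966228] lean 20.005082793263657 az 12.1562624723749 z at spot 0.12990659163218965
scene 327 [ 0.55666641 -0.18041161  0.12575226] [-0.00836611  0.05661066  0.99836128] lean 3.280572340854797 az -81.59349157045071 z at spot 0.12589483836588833
spot scene 10 [ 0.54604668 -0.1893714   0.1291882 ]
tool y [ 0.33418089  0.07241941 -0.9397226 ] TCP z ax [0.06206349 0.99318884 0.09861057]
```

View pics/s8.png

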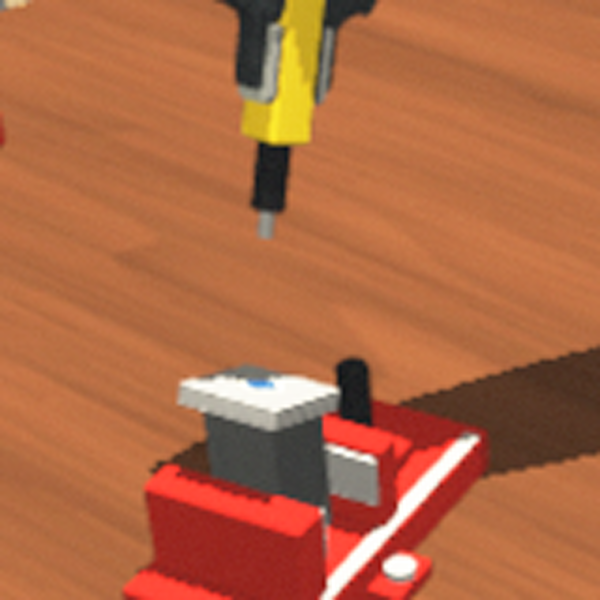

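The pen is square to the tool and tool y is opposite to the plate normal: plane fit lean 20.0°, azimuth 12.2°. I go to hover 12 mm off the plate.

```bash
python3 -m jog '[[1,0.1,0.03,-1,0,0,0],[1,0.2,0.05,-1.8,0,0,0],[1,0.35,0.08,-2.5,0,0,0],[1,0.4,0.1,-2.82,0,0,0],[1,0.4,0.1,-2.82,0,0,0]]'
python3 -m jog '[[1,0,0,0,0,0,0],[1,0,0,0,0,0,0]]'
python3 - <<'E'
from h import *
o=bot.get_obs();im,d=bot.camera('wrist'); P=cloud('wrist',d);Rm=R.from_euler('xyz',o['tcp_rot'],degrees=True).as_matrix();L=(P-o['ee_pos'])@Rm*1000
H,S,V=cv2.split(cv2.cvtColor(im,cv2.COLOR_RGB2HSV))
b=(S>90)&(H>95)&(H<130)&(P[...,2]>.1);print(b.sum(),P[b].mean(0),'tool',L[b].mean(0),L[b].min(0),L[b].max(0),o['tcp_rot'],Rm[:,1])
im2,d2=bot.camera('scene');im3,d3=bot.camera('top')
f=lambda c:cv2.resize(c,(400,400),interpolation=cv2.INTER_CUBIC)
save('s9.png',np.hstack([f(im[170:290,250:370]),f(im2[140:220,220:300])]))
E
```

```text
time: 13.85
ee_pos: [0.5347, -0.1851, 0.1687]
tcp_rot: [-84.0, -19.0, -5.6]
wrist_force: [0.1, -0.3, -1.1]
opening: 0.0253
time: 14.05
ee_pos: [0.5354, -0.1862, 0.171]
tcp_rot: [-84.1, -19.2, -5.6]
wrist_force: [-0.4, 0.4, -0.5]
opening: 0.0257
420 [ 0.54915172 -0.18170032  0.13462582] tool [ 0.54646751 39.13810077  1.76415449] [  -7.60226554 -180.84358785   -5.19004977] [ 8.47871664 44.86365426 71.99188952] [-84.05187577 -19.2069232   -5.60659799] [ 0.33576844  0.07116468 -0.93925244]
```

View pics/s9.png

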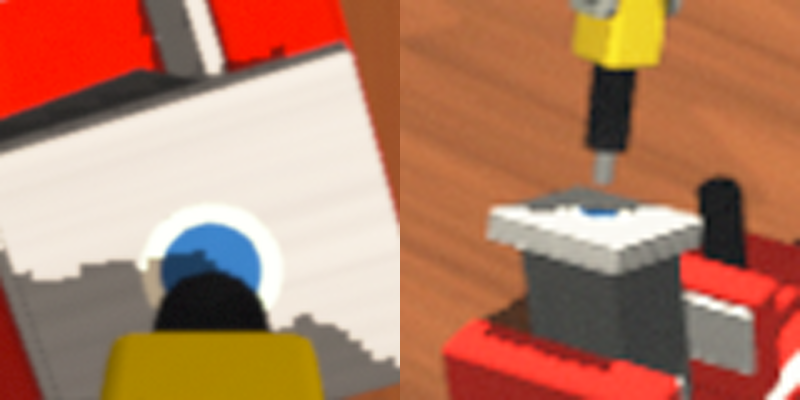

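The nose is over the spot: ring centre at crop (212,270), and the pen axis lies within about 1 mm of it in the tool frame. The gap is about 13 mm. I press in stages.

```bash
python3 -m jog '[[1,0.05,0.01,-0.14,0,0,0],[1,0.1,0.02,-0.28,0,0,0],[1,0.13,0.03,-0.38,0,0,0],[1,0.13,0.03,-0.38,0,0,0],[1,0.13,0.03,-0.38,0,0,0]]'
for i in 1 2 3 4; do python3 -m jog '[[1,0,0,0,0,0,0]]'|grep -E "ee_pos|force"; done
echo; python3 -m jog '[[1,0.03,0.01,-0.08,0,0,0],[1,0.07,0.015,-0.19,0,0,0],[1,0.07,0.015,-0.19,0,0,0],[1,0.07,0.015,-0.19,0,0,0]]'
for i in 1 2 3 4 5 6; do python3 -m jog '[[1,0,0,0,0,0,0]]'|grep -E "ee_pos|force"; done
```

```text
time: 14.7
ee_pos: [0.5382, -0.1853, 0.16]
tcp_rot: [-84.0, -19.1, -5.6]
wrist_force: [0.4, 0.1, -0.8]
opening: 0.0259
ee_pos: [0.5382, -0.1853, 0.1603]
wrist_force: [-0.5, -0.1, -0.8]
ee_pos: [0.5383, -0.1854, 0.1603]
wrist_force: [0.4, -0.2, -1.5]
ee_pos: [0.5383, -0.1854, 0.1603]
wrist_force: [0.5, -0.3, -0.9]
ee_pos: [0.5382, -0.1853, 0.1603]
wrist_force: [1.1, 0.5, -1.6]

time: 15.5
ee_pos: [0.5401, -0.185, 0.1556]
tcp_rot: [-84.0, -19.1, -5.6]
wrist_force: [-1.0, 0.1, 1.2]
opening: 0.0253
ee_pos: [0.54, -0.185, 0.1557]
wrist_force: [-0.5, 0.3, 0.7]
ee_pos: [0.5401, -0.185, 0.1557]
wrist_force: [-0.7, -0.5, 1.2]
ee_pos: [0.54, -0.185, 0.1556]
wrist_force: [-0.4, 0.1, 2.3]
ee_pos: [0.54, -0.185, 0.1556]
wrist_force: [0.0, -0.1, 1.9]
ee_pos: [0.5401, -0.185, 0.1555]
wrist_force: [-0.3, 0.1, 1.6]
ee_pos: [0.54, -0.185, 0.1555]
wrist_force: [0.4, -0.3, 1.8]
```

```bash
python3 -m jog '[[1,0.03,0.005,-0.07,0,0,0],[1,0.05,0.01,-0.145,0,0,0],[1,0.05,0.01,-0.145,0,0,0],[1,0.05,0.01,-0.145,0,0,0]]'
for i in 1 2 3 4 5 6 7 8 9 10; do python3 -m jog '[[1,0,0,0,0,0,0]]'|grep -E "ee_pos|force"; done
python3 - <<'E'
from h import *
im,d=bot.camera('wrist');im2,d2=bot.camera('scene');P=cloud('wrist',d);o=bot.get_obs()
Rm=R.from_euler('xyz',o['tcp_rot'],degrees=True).as_matrix();L=(P-o['ee_pos'])@Rm*1000
H,S,V=cv2.split(cv2.cvtColor(im,cv2.COLOR_RGB2HSV))
yel=(H>18)&(H<32)&(S>150)&(L[...,1]>-110)&(L[...,1]<-15)&(abs(L[...,0])<25)&(L[...,2]>9)
print(np.percentile(L[yel],[1,99],axis=0).round(1),L[yel].mean(0),Rm[:,1])
p=L[yel];A=np.c_[p[:,:2],np.ones(len(p))];print('face slope deg',np.degrees(np.linalg.lstsq(A,p[:,2],rcond=None)[0][:2]))
f=lambda c:cv2.resize(c,(400,400),interpolation=cv2.INTER_CUBIC)
save('s10.png',np.hstack([f(im[170:290,250:370]),f(im2[140:220,220:300])]))
E
```

```text
time: 16.5
ee_pos: [0.5413, -0.1847, 0.1519]
tcp_rot: [-84.0, -19.1, -5.6]
wrist_force: [-0.0, -0.5, 2.9]
opening: 0.0257
ee_pos: [0.5413, -0.1847, 0.1519]
wrist_force: [0.9, 0.9, 3.1]
ee_pos: [0.5413, -0.1847, 0.152]
wrist_force: [0.4, 0.3, 2.8]
ee_pos: [0.5413, -0.1847, 0.1519]
wrist_force: [-1.2, 0.0, 3.4]
ee_pos: [0.5413, -0.1847, 0.1519]
wrist_force: [0.0, -0.5, 2.6]
ee_pos: [0.5413, -0.1847, 0.1519]
wrist_force: [-0.4, 0.8, 1.5]
ee_pos: [0.5413, -0.1847, 0.1519]
wrist_force: [1.4, -0.5, 1.7]
ee_pos: [0.5413, -0.1847, 0.1519]
wrist_force: [0.4, 1.6, 2.9]
ee_pos: [0.5413, -0.1847, 0.1519]
wrist_force: [1.4, -0.2, 3.5]
ee_pos: [0.5413, -0.1847, 0.1518]
wrist_force: [0.6, 0.1, 3.5]
ee_pos: [0.5413, -0.1847, 0.1519]
wrist_force: [-0.1, -0.0, 2.5]
[[-11.8 -98.9   9.1]
 [ 13.1 -23.8  12.1]] [  0.6908896  -72.75994376  11.10297528] [ 0.33438914  0.07181318 -0.93969504]
face slope deg [-0.06013925  0.35609971]
```

View pics/s10.png

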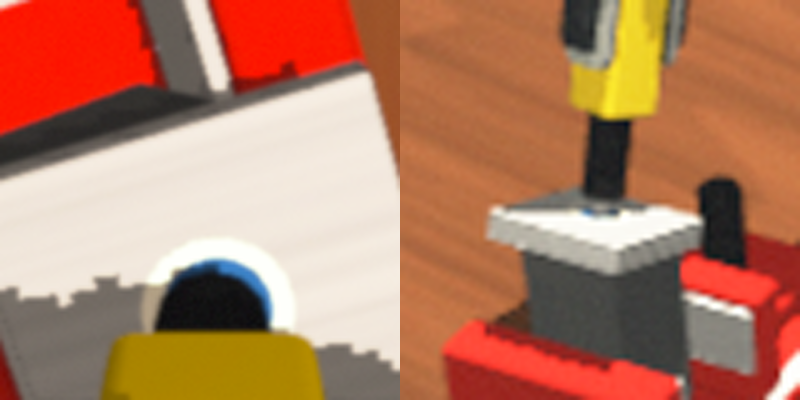

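The sleeve covers the spot at crop (213,290), with the ring around it centred to about 1 mm. The nose is in about 6.7 mm by geometry, and the mean force is about 4 N. I hand the job in.

```bash
python3 -c "
from workcell import bot
print(bot.job_done())"
```

```text
the job is handed in; nothing more can be done
None
```

The vise is shut and the pen is held on the blue spot. I handed the job in at about 17 s, with the gripper still holding and pressing the pen.

**What I did:**
- **Vise:** I gripped the black post and pushed the jaw about 31 mm until it stalled, with the wrist force at about 47–54 N. The top camera then showed a jaw gap of about 50 mm and the bracket square to within 0.1°.
- **Pen:** I lifted it out of the grey dock, set it square to the plate and pressed it onto the spot in stages.

**Last checks:**
- **Squareness:** the tool axis was within about 0.1° of the measured plate normal (20.0° lean). The pen was within 0.4° of the tool axis.
- **Centring:** the pen was about 1 mm from the ring's centre in the wrist picture.
- **Press:** the nose was in about 6.7 mm by geometry, and the mean force was about 4 N with noise of about ±1 N. The force alone suggests a little deeper, 7–8 mm.

**What disagreed:**
- **Finger length:** the real finger ends lie about 46 mm behind the reported TCP. My first grip closed in the air above the post without touching anything; I measured the offset and corrected for it.
- **Scene camera:** its plate fit (3° lean) and its 10-pixel spot reading were poor at that angle, so I did not use them.
- **Jaw:** I did not re-measure it after the final press. The last pictures showed no change.

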